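Lid the birch-bark boxes from the stack

TASK

Four finished wooden lids are stacked beside their open birch-bark boxes: take the stack apart and close every box with the lid of its own shape and size, each lid seated flat on the rim with its plug in the mouth and lined up with its box. Leave the boxes standing where they are, and do not turn the decorating wheel under the oval box, for its painter has stopped it there.

Things in the scene. Friction and masses are not known exactly. Their poses are not given: they have to be found in the camera images.
- lid_rect: The rectangular lid, lowest in the stack at the start (its plug stands on the bench). A flat pale-wood lid: a plate 12 mm thick with a raised plug 7 mm deep under its middle, 19 mm high in all, flat top with a thin dark border line; origin at the centre of the plug's underside, z up, plate from z = 7 to 19 mm. Plate 112 mm along its x by 66 mm along its y; plug 90 x 44 mm, its lower 3 mm 86 x 40. About 70 g.
- lid_oval: The oval lid (straight sides, half-round ends), second in the stack, resting on the rectangular lid. A flat pale-wood lid: a plate 12 mm thick with a raised plug 7 mm deep under its middle, 19 mm high in all, flat top with a thin dark border line; origin at the centre of the plug's underside, z up, plate from z = 7 to 19 mm. Plate 96 mm along its x by 62 mm along its y; plug 76 x 42 mm, its lower 3 mm 72 x 38. About 50 g.
- lid_round: The larger round lid, third in the stack, resting on the oval lid. A flat pale-wood lid: a plate 12 mm thick with a raised plug 7 mm deep under its middle, 19 mm high in all, flat top with a thin dark border line; origin at the centre of the plug's underside, z up, plate from z = 7 to 19 mm. Plate 60 mm across; plug 40 mm, tapering to 34 at its foot. About 35 g.
- lid_small: The small round lid, on top of the stack, resting on the larger round lid. A flat pale-wood lid: a plate 12 mm thick with a raised plug 7 mm deep under its middle, 19 mm high in all, flat top with a thin dark border line; origin at the centre of the plug's underside, z up, plate from z = 7 to 19 mm. Plate 44 mm across; plug 24 mm, tapering to 18 at its foot. About 20 g.
- box_rect: Rectangular birch-bark box, brown, on the bench: 108 mm along its x by 62 mm along its y, 54 mm high; walls 4 mm, mouth 100 x 54 mm. The rectangular lid's plug goes into the mouth with 5 mm to spare all round and its plate rests on the rim (lid origin 47 mm above the box's origin), overhanging 2 mm; either way round fits. Open at the top, loose and light (0.1 to 0.3 kg). Origin at the centre of its underside, z up.
- box_oval: Oval birch-bark box (straight sides, half-round ends), brown, standing on the decorating wheel: 92 mm along its x by 58 mm along its y, 44 mm high, rim 84 mm above the bench; walls 3 mm, mouth 86 x 52 mm. The oval lid's plug goes in with 5 mm to spare all round and its plate rests on the rim (lid origin 37 mm above the box's origin), overhanging 2 mm; either way round fits. Open at the top, loose and light (0.1 to 0.3 kg). Origin at the centre of its underside, z up.
- box_round: Larger round birch-bark box, brown, on the bench: 56 mm across, 62 mm high; walls 3 mm, mouth 50 mm. The larger round lid's plug goes in with 5 mm to spare all round and its plate rests on the rim (lid origin 55 mm above the box's origin), overhanging 2 mm. Open at the top, loose and light (0.1 to 0.3 kg). Origin at the centre of its underside, z up.
- box_small: Small round birch-bark box, brown, on the bench: 40 mm across, 50 mm high; walls 3 mm, mouth 34 mm. The small round lid's plug goes in with 5 mm to spare all round and its plate rests on the rim (lid origin 43 mm above the box's origin), overhanging 2 mm. Open at the top, loose and light (0.1 to 0.3 kg). Origin at the centre of its underside, z up.
- wheel_mark (a point): The dark index line on the rim of the decorating wheel: an aluminium disc 170 mm across, top 40 mm above the bench, on a cast foot, which turns freely about its upright axis at a light touch. The point lies on the line, 76 mm from the wheel's axis, at the height of its top. The oval box stands loose on the wheel, within 12 mm of its axis.
- wheel_head (a joint): The angle of the decorating wheel's head (rad, positive anticlockwise seen from above; no stop or detent, light friction). It starts at any angle and should stay there.
Mind the look-alikes: they are no part of the job. What is shaped like the box_round but green or red is not meant.

How it is judged (in metres and radians):
At the end, for the whole second after the job is handed in: Each of the four lids sits on its own box: centred within 8 mm, plate on the rim (height within 3 mm of fully seated), level within 3.4 degrees, the rectangular and oval lids lined up with their boxes within 14 degrees (either way round); boxes upright, lids and wheel at rest (horizontal distance between lid_rect and box_rect below 0.008 m and z of lid_rect in the frame of box_rect between 0.044 and 0.05 m and angle between each of box_rect, lid_rect, box_oval, lid_oval, box_round, lid_round, box_small, lid_small's own z axis and vertical below 0.06 rad and linear speed of each of lid_rect, lid_oval, lid_round, lid_small below 0.01 m/s and angle between the x axis of lid_rect and the x axis of box_rect, either way round below 0.25 rad and horizontal distance between lid_oval and box_oval below 0.008 m and z of lid_oval in the frame of box_oval between 0.034 and 0.04 m and angle between the x axis of lid_oval and the x axis of box_oval, either way round below 0.25 rad and horizontal distance between lid_round and box_round below 0.008 m and z of lid_round in the frame of box_round between 0.052 and 0.058 m and horizontal distance between lid_small and box_small below 0.008 m and z of lid_small in the frame of box_small between 0.04 and 0.046 m and velocity of joint wheel_head between -0.03 and 0.03 rad/s); the robot touches nothing.
It fails at once if the rectangular box is shoved more than 25 mm from where it stood (distance of box_rect from where it was at the start of the episode above 0.025 m).
It fails at once if the oval box is shoved more than 25 mm from where it stood (distance of box_oval from where it was at the start of the episode above 0.025 m).
It fails at once if the larger round box is shoved more than 25 mm from where it stood (distance of box_round from where it was at the start of the episode above 0.025 m).
It fails at once if the small round box is shoved more than 25 mm from where it stood (distance of box_small from where it was at the start of the episode above 0.025 m).
It fails at once if the decorating wheel is turned by more than about 9 degrees (its index line moves more than 12 mm) (distance of wheel_mark from where it was at the start of the episode above 0.012 m).
It also fails if it takes over 125 s, if anything falls off the work surface, if the arm or the gripper's body presses on something with over 40 N, if the wrist force passes 120 N, or if a joint passes its speed limit or range.

ROBOT

A 6-joint arm with a two-finger parallel gripper is mounted at the origin on the work surface. World frame = base frame: x ahead of the robot, y to its left, z up, the work surface at z = 0. Lengths are in mm, angles in rad, forces in N, time in s.
With the tool pointing down it reaches from about 200 to 875 mm from the base axis. Payload 3.4 kg.
Tool frame: the origin (TCP) lies on the front face of the gripper's body, between the roots of the fingers; the fingertips stand 97 mm ahead of it and the grasp point (between the pads) lies bot.pinch_z ahead of it (bot.pinch_z is the distance from the TCP to the grasp point, in mm); z points along the fingers, y is the line along which they close (so a half turn about z gives the same grasp; the last joint's range is limited). The gripper opens to 94 mm and grips with 3 to 60 N. Pads are 16 mm wide; open, the fingers measure 119 mm over their backs; the gripper's body (75 mm by 177 mm) begins 78 mm behind the grasp point.
Start: joints at [-1.421, 0.276, 1.505, -0, 1.361, -0.121], TCP at [153.811, -554.074, 302.693] pointing down, gripper open.
Joint ranges: [-2.89, 2.89], [-0.75, 2.08], [0.22, 2.7], [-1.18, 4.32], [0.11, 2.71], [-2.7, 2.7]. Speed limits (rad/s): [2.57, 2.57, 3.14, 3.14, 3.14, 3.14].

INTERFACE

Orientations are given as [roll, pitch, yaw] about the fixed x, y, z axes, in that order (R = Rz(yaw) Ry(pitch) Rx(roll)).
In Python, from station import bot gives the robot as it stands. The module is installed in compiled form; this text tells all that it offers. Calls block until the motion is done:
- bot.goto(position, orientation): joint-space move of the TCP to a pose.
- bot.servo_line(position, frame=None, feed=150): straight line of the TCP; frame=None keeps the orientation; feed is the mean speed in mm/s.
- bot.movej(angles): joint-space move.
- bot.grip(opening, f_grip=None): opening from 0.0 (shut) to 1.0 (fully open); f_grip is the grip in N (None keeps the last); returns when the fingers have stopped.
- bot.hold(seconds).
- bot.solve_ik(position, orientation): joint angles nearest the present ones, or None.
- bot.get_image(name): name is "scene" or "top" or "wrist"; returns a dict with "img" (420x560x3 uint8, red, green, blue), "depth" (420x560 float32, mm along the optical axis (not along the pixel's ray), 0 where there is no reading), "fov_y" (degrees; the focal length in pixels is half the picture's height over the tangent of half this angle, whatever the lens; pixels are square), "cx", "cy" (the principal point, pixels), "k1" (the pictures are not rectified: a ray, as slopes to the right and down, at radius r is drawn at 1 + k1 r^2 times it, then the intrinsics apply), "rvec" (rotation vector, rad) and "tvec" (3), from world to camera coordinates, as OpenCV has them; the wrist camera has in their place "tool_from_camera" (4x4, takes a point from camera to tool coordinates, whose origin is the TCP and whose axes are the flange's). Camera axes: x right, y down, z forward; pixel columns grow to the right and rows downward; lengths in mm; the calibration is good to about 2 mm. A picture is of the moment at which its call begins: read the wrist's pose just before it.
A pose or a line that the arm cannot do raises bot.IKError and nothing moves.
- bot.hand_in(): hands the job in; it is judged then, once.
Readings, each from a call of its own:
- bot.get_clock(): time.
- bot.get_joint_pos(): joint angles.
- bot.get_dq(): joint speeds.
- bot.get_tau(): joint torques, N m.
- bot.get_ee_pos(): TCP position.
- bot.get_ee_rot(): TCP orientation.
- bot.get_force(): force on the tool from outside, world axes, zero at the start.
- bot.get_moment(): the same for the moment, N m.
- bot.get_gripper_width(): opening from 0.0 (shut) to 1.0 (fully open).
- bot.get_gripper_force(): force on a finger pad.
Only numpy, scipy, OpenCV 4.12 (cv2) and the standard library are available. Lean on these libraries where they do the work, as an engineer would, in place of code of your own. Each camera call takes 0.05 s, during which the arm holds its last target. There are 200 camera calls.

## Working session

There is one attempt and no reset: what is moved stays moved. The work goes in short steps, each a Python script; the robot and the scene stay as the last script left them, time stands still between calls to the robot, and variables do not carry over. Pictures are saved under pics/ and viewed, at most 14 in all, crops included, and the job is handed in when it is done.

```bash
mkdir -p pics; cat > h.py <<'E'
import numpy as np, cv2
from station import bot
def save(n,im): cv2.imwrite('pics/'+n+'.png',im[:,:,::-1])
def cam(name):
    if name=='wrist':
        p=np.array(bot.get_ee_pos());r=bot.get_ee_rot()
    d=bot.get_image(name)
    d['f']=d['img'].shape[0]/2/np.tan(np.radians(d['fov_y'])/2)
    if name=='wrist':
        T=np.array(d['tool_from_camera']);R=rot(r)
        d['R']=R@T[:3,:3];d['o']=p+R@T[:3,3]
    else:
        Rw=cv2.Rodrigues(np.array(d['rvec'],float))[0]
        d['R']=Rw.T;d['o']=-Rw.T@np.array(d['tvec'],float).ravel()
    return d
def rot(r):
    from scipy.spatial.transform import Rotation
    return Rotation.from_euler('xyz',r).as_matrix()
def rays(d,uv):
    uv=np.asarray(uv,float).reshape(-1,1,2)
    K=np.array([[d['f'],0,d['cx']],[0,d['f'],d['cy']],[0,0,1]])
    x=cv2.undistortPoints(uv,K,np.array([d['k1'],0,0,0,0.]),None,None,None) if 0 else cv2.undistortPointsIter(uv,K,np.array([d['k1'],0,0,0,0.]),None,None,(3,50,1e-9))
    x=x.reshape(-1,2)
    return np.c_[x,np.ones(len(x))]
def onplane(d,uv,z):
    w=rays(d,uv)@d['R'].T
    return d['o']+w*((z-d['o'][2])/w[:,2])[:,None]
def cloud(d):
    h,w=d['depth'].shape
    v,u=np.mgrid[:h,:w]
    P=rays(d,np.c_[u.ravel(),v.ravel()])*d['depth'].reshape(-1,1)
    P=P@d['R'].T+d['o'];P[d['depth'].ravel()==0]=np.nan
    return P.reshape(h,w,3)
E
python3 - <<'E'
from h import *
print(bot.get_clock(),bot.pinch_z,bot.get_ee_rot())
for n in('top','scene'):
    d=cam(n);save(n+'0',d['img']);np.savez('pics/'+n+'0.npz',**d);print(n,d['o'].round(),d['f'],d['k1'])
    P=cloud(d);print(np.nanmin(P.reshape(-1,3),0),np.nanmax(P.reshape(-1,3),0))
E
```

```text
0.0 78.39999999999999 [-3.13979096e+00 -1.85590375e-04  2.70792756e-01]
top [ 372.   13. 1167.] 411.85408420134115 -0.009350831028982187
[  -19.43136218 -1469.3823963   -770.02495956] [1822.90040452 1399.17624944  799.77778428]
scene [1122.  -34.  815.] 436.7606141419775 -0.04502448925057614
[-2109.35415961 -1351.49626442  -772.98940693] [ 961.27874183 1577.35104753  407.71756112]
```

View pics/top0.png

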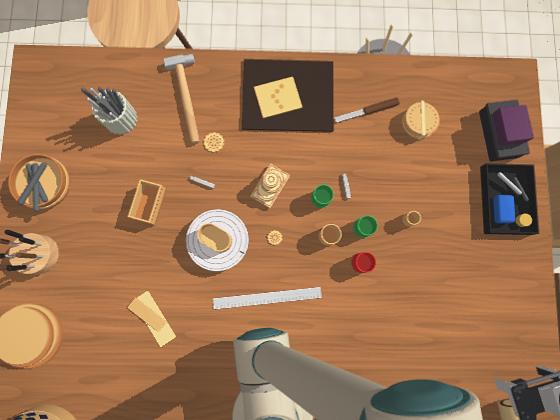

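View pics/scene0.png

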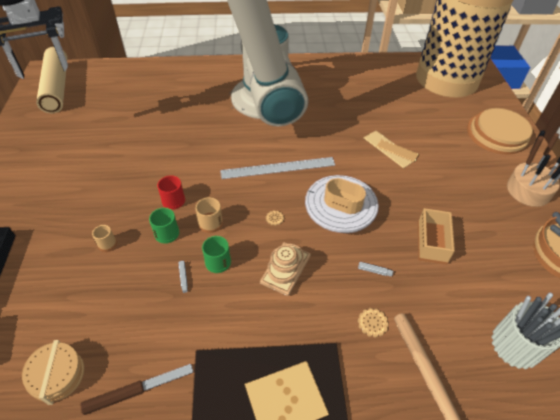

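The top view shows the stack at (269,186), rect box (146,202), oval box on its wheel (214,238), round box (331,234) and small box (413,218). The green and red cups are decoys. Next I'll look closely with the wrist camera.

```bash
python3 - <<'E'
from h import *
d=dict(np.load('pics/top0.npz'))
for n,uv,z in[('stack',(269,184),76),('rect',(146,201),54),('oval',(214,237),84),('round',(331,233),62),('small',(413,217),50)]:
    print(n,onplane(d,uv,z).round(1))
P=np.load  # noqa
w=bot.get_image('wrist');print(np.array(w['tool_from_camera']).round(3),w['fov_y'])
P=cloud(d)
for n,u,v in[('stack',269,184),('green',322,193),('green2',366,223),('red',364,259)]:
    print(n,P[v-12:v+12,u-12:u+12,2].max().round(),onplane(d,(u,v),62).round())
# views: centre camera over targets
T=np.array(w['tool_from_camera'])
for n,c in[('wA',(400,30)),('wB',(380,230)),('wC',(340,-130))]:
    yaw=0.
    R=rot([np.pi,0,yaw]);off=R@T[:3,3];ax=R@T[:3,2]
    h=420
    t=(off[2]+h)/-ax[2]
    tgt=np.array([c[0],c[1],0])-(off+ax*t);tgt[2]=h
    print(n,tgt)
    bot.goto(list(tgt),[np.pi,0,yaw])
    d=cam('wrist');save(n,d['img']);np.savez('pics/'+n+'.npz',**d)
print(bot.get_clock())
E
```

```text
stack [[616.8  19.5  76. ]]
rect [[567.2 354.1  54. ]]
oval [[469.6 161.2  84. ]]
round [[ 488.3 -150.7   62. ]]
small [[ 538.2 -379.9   50. ]]
[[ -0.     -0.972  -0.235  67.849]
 [  1.     -0.      0.     -1.148]
 [ -0.     -0.235   0.972 -81.111]
 [  0.      0.      0.      1.   ]] 64.75287651033877
stack nan [[620.  20.  62.]]
green nan [[ 598. -126.   62.]]
green2 nan [[ 517. -246.   62.]]
red nan [[ 420. -240.   62.]]
wA [453.42427785  28.85880609 420.        ]
wB [433.42427785 228.85880609 420.        ]
wC [ 393.42427785 -131.14119391  420.        ]
4.8417
```

```bash
python3 - <<'E'
import cv2,numpy as np
ims=[cv2.resize(cv2.imread(f'pics/{n}.png'),(400,300)) for n in('wA','wB','wC')]
cv2.imwrite('pics/m.png',np.vstack([np.hstack(ims[:2]),np.hstack([ims[2],ims[2]*0])]))
E
```

```text
(no output)
```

View pics/m.png

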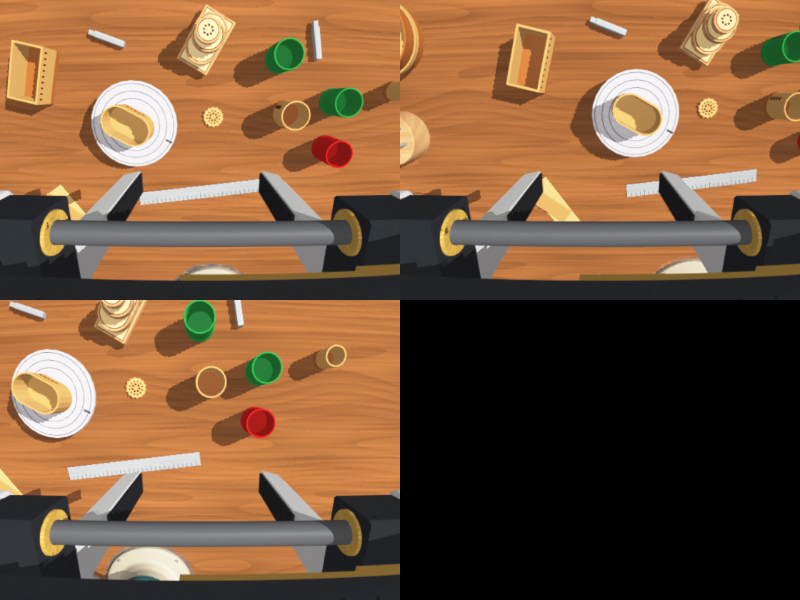

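The wrist view is clear, with image up as +x. I'll take close views of each target and segment them by height band, using depth to get rim and plate outlines.

```bash
cat >> h.py <<'E'
def look(c,z,h=260,pix=(280,170),name=None,yaw=0.):
    """wrist picture with point (c,z) at pixel pix, TCP at height h"""
    d0=np.load('pics/wA.npz');T=d0['tool_from_camera'];R=rot([np.pi,0,yaw])
    dd={k:d0[k] for k in('f','cx','cy','k1')}
    ray=R@T[:3,:3]@rays(dd,[pix])[0];off=R@T[:3,3]
    t=(z-h-off[2])/ray[2]
    p=np.array([c[0],c[1],z])-off-ray*t;p[2]=h
    bot.goto(list(p),[np.pi,0,yaw]);bot.hold(.2)
    d=cam('wrist')
    if name: save(name,d['img']);np.savez('pics/'+name+'.npz',**d)
    return d
def outline(d,c,z,rad,lo=4,hi=4):
    P=cloud(d);m=(abs(P[...,2]-z+(lo-hi)/2)<(lo+hi)/2)&(np.hypot(P[...,0]-c[0],P[...,1]-c[1])<rad)
    m=cv2.morphologyEx(m.astype(np.uint8),cv2.MORPH_OPEN,np.ones((2,2)))
    n,l,s,_=cv2.connectedComponentsWithStats(m,connectivity=8)
    if n<2: return None
    k=1+s[1:,4].argmax();uv=np.argwhere(m>0)[:,::-1]
    X=onplane(d,uv,z)[:,:2].astype(np.float32)
    (cc,wh,a)=cv2.minAreaRect(X);ec=cv2.minEnclosingCircle(X)
    a=a if wh[0]>=wh[1] else a+90
    return dict(n=len(X),med=round(float(np.median(P[...,2][m>0])),1),rect=np.round(cc,1),wh=np.round(sorted(wh)[::-1],1),ang=round((a+90)%180-90,1),circ=np.round(ec[0],1),r=round(ec[1],1))
E
python3 - <<'E'
from h import *
B={'stack':((617,19),76),'rect':((567,354),54),'oval':((470,161),84),'round':((488,-151),62),'small':((538,-380),50)}
for n in['stack','rect','oval','round','small']:
    c,z=B[n];d=look(c,z,name='v_'+n)
    for zz,r in ([(76,35),(57,45),(38,65),(19,75)] if n=='stack' else [(z,75 if n=='rect' else 60 if n=='oval' else 40)]):
        print(n,zz,outline(d,c,zz,r))
print(bot.get_clock())
E
python3 - <<'E'
import cv2,numpy as np
cd='pics/'
ims=[cv2.imread(cd+f'v_{n}.png')[:300] for n in('stack','rect','oval','round')]
a=np.vstack([np.hstack(ims[:2]),np.hstack(ims[2:])])
cv2.imwrite(cd+'m2.png',cv2.resize(a,(800,430)))
E
```

```text
stack 76 {'n': 2291, 'med': nan, 'rect': array([629.2,  16.2]), 'wh': array([42.1, 42. ]), 'ang': 45.3, 'circ': array([629.1,  16.1]), 'r': 21.7}
stack 57 {'n': 1445, 'med': nan, 'rect': array([626.5,  15.7]), 'wh': array([59. , 57.5]), 'ang': 89.9, 'circ': array([626.5,  15.8]), 'r': 29.6}
stack 38 {'n': 2422, 'med': nan, 'rect': array([624.3,  18.3]), 'wh': array([95.1, 61.4]), 'ang': -30.3, 'circ': array([624. ,  17.6]), 'r': 47.5}
stack 19 {'n': 1699, 'med': nan, 'rect': array([624.7,  18.3]), 'wh': array([111.2,  66.1]), 'ang': -30.3, 'circ': array([624.6,  18.3]), 'r': 63.7}
rect 54 {'n': 1869, 'med': nan, 'rect': array([567.3, 359.5]), 'wh': array([107.5,  62.2]), 'ang': -14.1, 'circ': array([567.3, 359.6]), 'r': 61.7}
oval 84 {'n': 1335, 'med': nan, 'rect': array([468.5, 163.4]), 'wh': array([91.5, 57.9]), 'ang': 61.0, 'circ': array([468.5, 163.4]), 'r': 46.0}
round 62 {'n': 688, 'med': nan, 'rect': array([ 484.9, -148.8]), 'wh': array([54.8, 53.9]), 'ang': -84.3, 'circ': array([ 485.4, -148.7]), 'r': 27.7}
small 50 {'n': 436, 'med': nan, 'rect': array([ 535.7, -379.5]), 'wh': array([38. , 37.9]), 'ang': -89.9, 'circ': array([ 535.8, -379.6]), 'r': 19.8}
11.4667
```

View pics/m2.png

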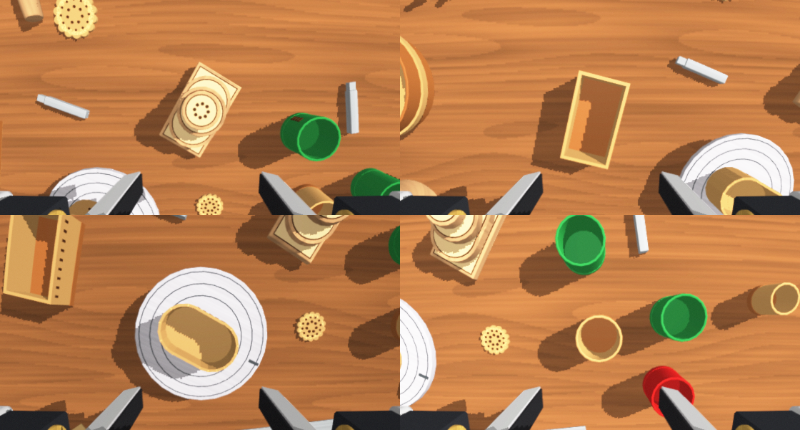

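The sizes match the spec closely, so the poses are good. Now the pick-and-place, starting with the small lid.

```bash
cat >> h.py <<'E'
TIP=97+2.5
def down(y): return [np.pi,0,np.radians(y)]
def pick(xy,z0,yaw,w):
    """z0: height of the lid's origin; w: gripped width"""
    bot.grip(min(1,(w+24)/94))
    bot.goto([*xy,z0+TIP+70],down(yaw))
    bot.servo_line([*xy,z0+TIP],feed=120)
    bot.grip(0,15);bot.hold(.2)
    bot.servo_line([*xy,z0+TIP+90],feed=120)
    print('held width',bot.get_gripper_width()*94,'F',bot.get_gripper_force(),bot.get_clock())
def place(xy,z0,yaw,w):
    bot.goto([*xy,z0+TIP+50],down(yaw));bot.hold(.2)
    f0=np.array(bot.get_force())
    bot.servo_line([*xy,z0+TIP+10],feed=100)
    bot.servo_line([*xy,z0+TIP+.7],feed=25);bot.hold(.2)
    print('dF',(np.array(bot.get_force())-f0).round(1))
    bot.grip((w+10)/94);bot.hold(.2)
    bot.servo_line([*xy,z0+TIP+80],feed=120)
E
python3 - <<'E'
from h import *
pick((629.1,16.2),57,0,44)
place((535.8,-379.6),43,0,44)
print(outline(look((536,-380),62,name='p_small'),(536,-380),62,40))
d=look((626,17),57,name='s2')
for z,r in((57,45),(38,65),(19,75)):print(outline(d,(626,17),z,r))
print(bot.get_clock())
E
```

```text
held width 43.558495717786094 F 14.999955743551254 15.9583
dF [-0.5  0.7 -0.1]
{'n': 2057, 'med': nan, 'rect': array([ 535.8, -379.2]), 'wh': array([42. , 41.8]), 'ang': -90.0, 'circ': array([ 535.8, -379.1]), 'r': 21.7}
{'n': 3701, 'med': nan, 'rect': array([626.4,  15.8]), 'wh': array([58.1, 58.1]), 'ang': -44.3, 'circ': array([626.5,  15.6]), 'r': 29.7}
{'n': 2389, 'med': nan, 'rect': array([624.4,  18.5]), 'wh': array([95.1, 61.7]), 'ang': -30.4, 'circ': array([624.4,  18.4]), 'r': 47.6}
{'n': 1682, 'med': nan, 'rect': array([624.5,  18.3]), 'wh': array([111. ,  65.9]), 'ang': -30.3, 'circ': array([624.6,  18.6]), 'r': 63.5}
22.7
```

```bash
python3 -c "
import cv2,numpy as np
a=np.hstack([cv2.imread('pics/p_small.png'),cv2.imread('pics/s2.png')])
cv2.imwrite('pics/m3.png',cv2.resize(a,(800,300)))"
```

```text
(no output)
```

View pics/m3.png

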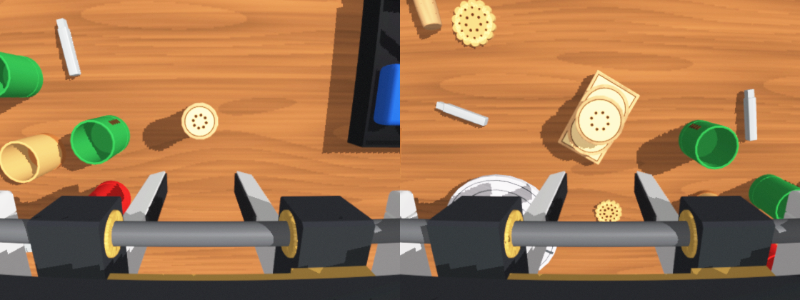

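The small lid sits centred on its box and the stack is undisturbed. Next are the round lid (yaw 90, so the fingers stay clear of the green and red cups) and then the oval lid.

```bash
python3 - <<'E'
from h import *
for p,y in(((626,16,200),90),((485,-149,200),90),((626,16,200),-90),((485,-149,200),-90),((624,18,150),-30),((468,163,250),61),((468,163,250),-119)):
    q=bot.solve_ik(list(p),down(y));print(y,None if q is None else round(q[5],2))
yaw=90 if all(bot.solve_ik(list(p),down(90)) is not None for p in((626,16,200),(485,-149,200))) else -90
pick((626.5,15.7),38,yaw,60)
place((485.3,-148.8),55,yaw,60)
print(outline(look((485,-149),74,name='p_round'),(485,-149),74,40))
d=look((624,18),38,name='s3')
for z,r in((38,65),(19,75)):print(outline(d,(624,18),z,r))
print(bot.get_clock())
E
python3 -c "
import cv2,numpy as np
a=np.hstack([cv2.imread('pics/p_round.png'),cv2.imread('pics/s3.png')])
cv2.imwrite('pics/m4.png',cv2.resize(a,(800,300)))"
```

```text
90 -0.09
90 -0.44
-90 None
-90 None
-30 2.01
61 0.7
-119 -2.44
held width 59.60299289801687 F 14.999952614307404 27.0833
dF [-0.5  0.9 -0.4]
{'n': 4167, 'med': nan, 'rect': array([ 484.4, -148.9]), 'wh': array([58.2, 57.9]), 'ang': 90.0, 'circ': array([ 484.8, -148.9]), 'r': 29.7}
{'n': 6026, 'med': nan, 'rect': array([624.3,  18.5]), 'wh': array([95. , 61.9]), 'ang': -30.5, 'circ': array([624.,  18.]), 'r': 47.5}
{'n': 1698, 'med': nan, 'rect': array([624.6,  18.3]), 'wh': array([111.,  66.]), 'ang': -30.3, 'circ': array([624.8,  18.2]), 'r': 63.5}
33.6
```

View pics/m4.png

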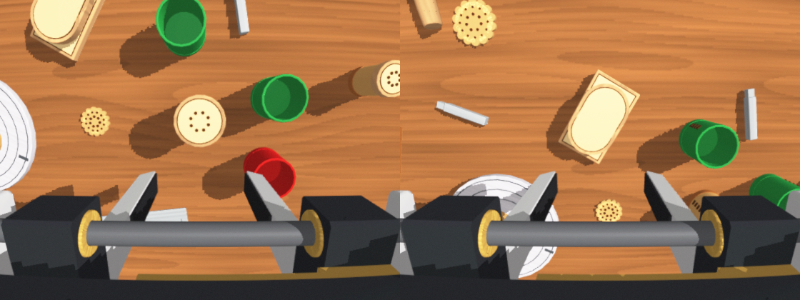

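The round lid is seated and centred within about 0.5 mm. Now the oval lid, then the rectangular one.

```bash
python3 - <<'E'
from h import *
pick((624.3,18.4),19,-30.4,62)
place((468.5,163.4),77,61,62)
print(outline(look((468.5,163.4),96,h=290,name='p_oval'),(468.5,163.4),96,60))
d=look((624,18),19,name='s4')
o=outline(d,(624,18),19,75);print(o)
print(bot.get_clock())
E
python3 -c "
import cv2,numpy as np
a=np.hstack([cv2.imread('pics/p_oval.png'),cv2.imread('pics/s4.png')])
cv2.imwrite('pics/m5.png',cv2.resize(a,(800,300)))"
```

```text
held width 62.12527588859176 F 14.999823868274689 36.9833
dF [ 0.3 -0.3  0.7]
{'n': 7311, 'med': nan, 'rect': array([467.9, 164.6]), 'wh': array([95.4, 61.2]), 'ang': 60.9, 'circ': array([467.7, 164.7]), 'r': 47.7}
{'n': 7674, 'med': nan, 'rect': array([624.6,  18.4]), 'wh': array([111.1,  65.9]), 'ang': -30.5, 'circ': array([624.2,  18.3]), 'r': 63.5}
43.45
```

View pics/m5.png

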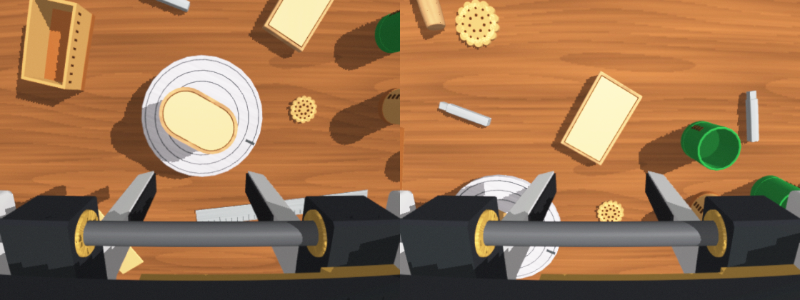

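The oval lid is on, 1.3 mm off and aligned with its box, and the wheel mark looks unmoved.

```bash
python3 - <<'E'
from h import *
pick((624.6,18.4),0,-30.5,66)
place((567.3,359.5),47,-14.1,66)
d=look((567.3,359.5),66,h=290,name='p_rect')
print(outline(d,(567.3,359.5),66,75))
# seated heights: top plates, from all placed lids
for n,c,z in(('p_rect',(567,359),66),('p_oval',(468,164),96),('p_round',(485,-149),74),('p_small',(536,-379),62)):
    P=cloud(dict(np.load('pics/'+n+'.npz')));m=(np.hypot(P[...,0]-c[0],P[...,1]-c[1])<18)&(P[...,2]>z-15)
    Q=P[m];A=np.linalg.lstsq(np.c_[Q[:,:2]-c,np.ones(len(Q))],Q[:,2],rcond=None)[0];print(n,z,A.round(3))
t=cam('top');save('top1',t['img'][130:330,80:460]);print(bot.get_clock())
E
python3 -c "
import cv2,numpy as np
a=np.vstack([cv2.resize(cv2.imread('pics/top1.png'),(570,300)),cv2.resize(cv2.imread('pics/p_rect.png')[:295],(570,300))])
cv2.imwrite('pics/m6.png',a)"
```

```text
held width 66.00843590850947 F 14.99461904168129 46.8667
dF [-1.1 -0.3 -1. ]
{'n': 8740, 'med': nan, 'rect': array([567.1, 359.6]), 'wh': array([111. ,  65.9]), 'ang': -13.8, 'circ': array([567.1, 359.7]), 'r': 63.6}
p_rect 66 [-1.0774e+01  8.0000e-03  1.8169e+02]
p_oval 96 [-9.97100e+00 -1.10000e-02  1.69176e+02]
p_round 74 [-9.40600e+00  7.00000e-03  1.34348e+02]
p_small 62 [-1.01560e+01 -6.00000e-03  1.36496e+02]
51.7417
```

View pics/m6.png

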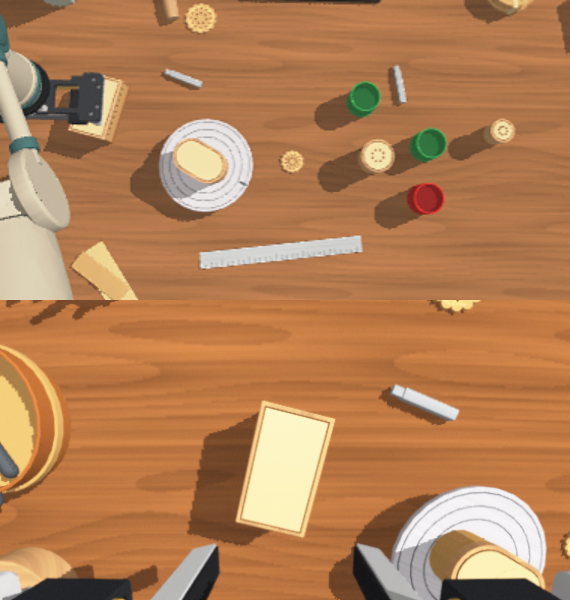

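The fit picked up the fingers above the lids, so I'll repeat it with an upper height bound and hand in if everything is level.

```bash
python3 - <<'E'
from h import *
ok=True
for n,c,z in(('p_rect',(567,359),66),('p_oval',(468,164),96),('p_round',(485,-149),74),('p_small',(536,-379),62)):
    P=cloud(dict(np.load('pics/'+n+'.npz')));m=(np.hypot(P[...,0]-c[0],P[...,1]-c[1])<18)&(abs(P[...,2]-z)<10)
    Q=P[m];A=np.linalg.lstsq(np.c_[Q[:,:2]-c,np.ones(len(Q))],Q[:,2],rcond=None)[0];print(n,z,A.round(3))
    ok&=abs(A[2]-z)<2.5 and np.hypot(*A[:2])<.04
if ok: print(bot.hand_in())
E
```

```text
p_rect 66 [-5.0000e-03  2.0000e-03  6.5436e+01]
p_oval 96 [-6.0000e-03 -5.0000e-03  9.5982e+01]
p_round 74 [-4.0000e-03 -3.0000e-03  7.3488e+01]
p_small 62 [-0.0000e+00  4.0000e-03  6.1432e+01]
the job is handed in; nothing more can be done
None
```

All four lids are on their own boxes, level and centred within about 1.5 mm by my measurements; the boxes and wheel showed no visible movement, and the job was handed in at about 52 s of the 125 s allowed (the hand-in returned no verdict).

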